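Draw the span gauge out to its second stop

ROBOT

A 6-joint arm with a two-finger parallel gripper is mounted at the origin on the work surface. World frame = base frame: x ahead of the robot, y to its left, z up, the work surface at z = 0. Lengths are in m, angles in rad, forces in N, time in s.
With the tool pointing down it reaches from about 0.375 to 0.75 m from the base axis. Payload 9 kg.
Tool frame: the origin (TCP) lies midway between the tips of the shut fingers; the grasp point (between the pads) lies 19 mm behind it; z points along the fingers, x is the direction in which the jaws open and shut, and the axes are right-handed (so a half turn about z gives the same grasp; the last joint's range is limited). The gripper opens to 85 mm and grips with 20 to 120 N. Pads are 22 mm wide; open, the fingers measure 114 mm over their backs; the gripper's body (76 mm by 85 mm) begins 54 mm behind the grasp point. The pads swing forward as they close: fully open they stand 13 mm farther back than shut.
Start: joints at [0.906, 0.104, 0.097, 1.564, 0, 1.353], TCP at [0.259, 0.541, 0.231] pointing down, gripper open.
Joint ranges: [-2.99, 2.99], [-0.84, 1.86], [-1.1, 1.16], [-1.84, 2.11], [-1.51, 1.56], [-3.14, 3.14]. Speed limits (rad/s): [2.22, 2.22, 2.57, 3.14, 3.14, 3.14].

INTERFACE

Orientations are given as a unit quaternion [x, y, z, w].
In Python, from cell import manip gives the robot as it stands. The module is installed in compiled form; this text tells all that it offers. Calls block until the motion is done:
- manip.move_to(position, orientation): joint-space move of the TCP to a pose.
- manip.movel(position, max_speed=0.15, frame=None, until_force=None): straight line of the TCP; frame=None keeps the orientation; max_speed is the mean speed in m/s. With until_force (N) it stops when the force on the tool has changed by that much, and returns True; else False.
- manip.goto_joints(angles): joint-space move.
- manip.let_go() and manip.clamp(f_grip=None): open the fingers fully, or close them until they stop; f_grip is the grip in N (None keeps the last).
- manip.sleep(seconds).
- manip.solve_ik(position, orientation): joint angles nearest the present ones, or None.
- manip.get_obs(): the state.
- manip.read_camera(name): name is "scene" or "side" or "wrist"; returns a dict with "frame" (420x560x3 uint8, blue, green, red), "z_map" (420x560 float32, m along the optical axis (not along the pixel's ray), 0 where there is no reading), "fx", "fy", "cx", "cy" (pixels), "rvec" (rotation vector, rad) and "tvec" (3), from world to camera coordinates, as OpenCV has them. Camera axes: x right, y down, z forward; pixel columns grow to the right and rows downward; lengths in m; the calibration is good to about 2 mm. A picture is of the moment at which its call begins.
A pose or a line that the arm cannot do raises manip.Unreachable and nothing moves.
- manip.close_job(): hands the job in, once; it reports no verdict.
The state is a dict: "t": time; "joint_pos": joint angles; "joint_vel": joint speeds; "tau": joint torques, N m; "position": TCP position; "ee_rot": TCP orientation; "contact_force": force on the tool from outside, world axes, zero at the start; "moment": the same for the moment, N m; "opening": finger opening in m.
Only numpy, scipy, OpenCV 4.12 (cv2) and the standard library are available. Lean on these libraries where they do the work, as an engineer would, in place of code of your own. Each camera call takes 0.05 s, during which the arm holds its last target.

TASK

Get the bench span gauge ready for a long-span reading: first fold its amber chip guard all the way down towards you, then press the red release button fully in (it stays in), then pull the steel jaw by its upright tab past the first stop, out to the second stop. A spring draws the jaw back, so finish while still holding it fully out at the second stop, with the guard still down; leave everything else on the counter where it is.

Things in the scene. Friction and masses are not known exactly. Their poses are not given: they have to be found in the camera images.
- gauge: aluminium slide gauge fixed to the counter on a steel base plate 235 x 110 x 10 mm. Origin on the counter under its centre line; x level along the beam, away from the guard end (the jaw pulls out along -x, roughly towards the robot), z up. In this frame: beam (32 mm wide, top at z 70 mm) x 5 to 120 mm, guard hinge x -90 mm, tab centre x -30 mm with the jaw home, button x 50 mm
- guard_hinge (a point): middle of the guard's hinge line, 16 mm above the counter, in the panel's mid-plane; the hinge line runs along the gauge's y
- guard_edge (a point): middle of the guard's free top edge, 101 mm from the hinge line, in the panel's mid-plane. Amber panel 110 mm wide, 8 mm thick, black edges; its back (towards the tab) is flat, a black lip stands 8 mm out of its front along the free edge. Upright, 45 mm lie between its back and the tab: shut fingers fit in from above behind it and can push it over
- guard (a joint): guard angle, rad: 0 upright, grows as it folds down about its bottom edge towards the gauge's -x, 1.57 flat just above the counter. Starts between 0 and 0.2. Stiff hinge (0.12 N m), stays where it is left. While it is up it stands in the way of the jaw from just past the first stop
- button_top (a point): centre of the top of the red release button, 27 mm across, 98 mm above the counter when out, standing 16 mm out of a round black housing 42 mm across on top of the beam; pressed straight down
- release (a joint): travel of the release button, m: 0 out, 0.008 fully in. Takes about 3 N all the way, then is hard against its stop; stays where it is left. Until it is in, it blocks the jaw at the first stop (0.040)
- pull_tab (a point): upright steel tab on the sliding jaw, to be gripped: 22 mm along the gauge's x, 16 mm along its y, 44 mm tall; origin at its centre, 92 mm above the counter (top at 114 mm; the jaw block under it, 34 mm wide, ends at 70 mm). Axes as the gauge's. Free on both y sides; the beam's end is 24 mm behind it, the button's housing 48 mm
- jaw (a joint): how far the jaw is pulled out along the gauge's -x, m: 0 home, 0.040 first stop, 0.100 second (last) stop. The return spring pulls with 4 N at home to 6.5 N at the second stop; let go, the jaw runs back home
- insert_a: purple acrylic finger insert, a tube 31 mm across and 30 mm tall standing upright, bystander; origin at the centre of its underside
- insert_b: second purple finger insert, same as insert_a, bystander
- thumb_slug: tan urethane thumb slug, a tube 38 mm across and 55 mm tall standing upright, bystander; origin at the centre of its underside
- bevel_tool: polished steel bevel tool lying flat, 150 mm long, 20 mm thick, bystander; origin on the counter under it, x along it
- sand_block: cork sanding block 90 x 55 x 32 mm, bystander; origin at the centre of its underside
- polish_jar: white jar with blue cap, 64 mm across, 75 mm tall, bystander; origin at the centre of its underside
- screwdriver: screwdriver with green handle, 170 mm long, lying flat, bystander; origin under it, x along it

How it is judged:
By the outcome, as a careful person would: the job done as asked, in the order asked, and still so for the second after the job is handed in, while the arm keeps its last pose, push and grip.
It also fails if it takes over 51 s, if anything falls off the work surface, if the arm or the gripper's body presses on something with over 40 N, if the wrist force passes 120 N, or if a joint passes its speed limit or range.

## Working session

There is one attempt and no reset: what is moved stays moved. The work goes in short steps, each a Python script; the robot and the scene stay as the last script left them, time stands still between calls to the robot, and variables do not carry over. Pictures are saved under pics/ and viewed, and the job is handed in when it is done.

```bash
mkdir -p pics; cat > h.py <<'E'
import numpy as np, cv2
from cell import manip
def cam(n):
    c=manip.read_camera(n); c['R']=cv2.Rodrigues(np.array(c['rvec'],float))[0]; c['t']=np.array(c['tvec'],float).ravel(); return c
def pts(c):
    z=c['z_map'];v,u=np.indices(z.shape)
    P=np.stack([(u-c['cx'])/c['fx']*z,(v-c['cy'])/c['fy']*z,z],-1)
    return (P-c['t'])@c['R']   # world
def ray(c,u,v,h):
    d=c['R'].T@np.array([(u-c['cx'])/c['fx'],(v-c['cy'])/c['fy'],1]); o=-c['R'].T@c['t']
    return o+d*(h-o[2])/d[2]
E
python3 - <<'E'
from h import *
for n in ['scene','side','wrist']:
    c=cam(n); cv2.imwrite(f'pics/{n}0.png',c['frame']); np.savez(f'{n}0.npz',**c)
    print(n,-c['R'].T@c['t'],c['R'][2])
print(manip.get_obs())
E
```

```text
scene [ 1.43426627 -0.49960727  1.138271  ] [-0.59978106  0.34742405 -0.72080456]
side [0.45596047 0.86196885 0.94601085] [ 0.08471786 -0.70016529 -0.70893685]
wrist [0.18725141 0.57439537 0.37283162] [ 0.27677133 -0.13406454 -0.95153788]
{'t': 0.15, 'joint_pos': array([ 9.06297478e-01,  1.04578195e-01,  9.66899094e-02,  1.56389255e+00,
       -3.06054413e-05,  1.35309580e+00]), 'joint_vel': array([-0.00051759, -0.00291437,  0.00083115,  0.00117879, -0.0008391 ,
        0.00062917]), 'tau': array([ 2.82053137e-03, -5.57352483e+01,  5.04009676e+01,  1.24930870e-02,
       -3.11059330e-04, -2.22304965e-05]), 'position': array([0.25909861, 0.54090961, 0.23071466]), 'ee_rot': array([ 8.46191471e-01,  5.32878740e-01, -4.58199340e-04,  1.80558192e-04]), 'contact_force': array([0.64375537, 0.24103395, 0.48205929]), 'moment': array([ 0.00226132, -0.05758405,  0.0108558 ]), 'opening': 0.08537691917099606}
```

View pics/scene0.png

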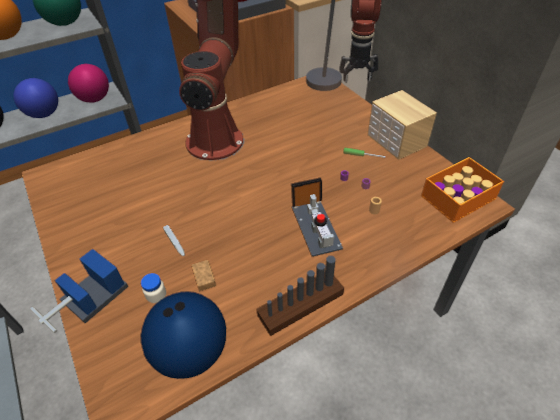

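View pics/side0.png

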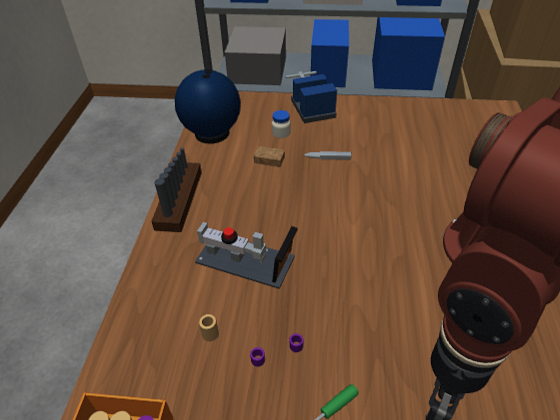

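View pics/wrist0.png

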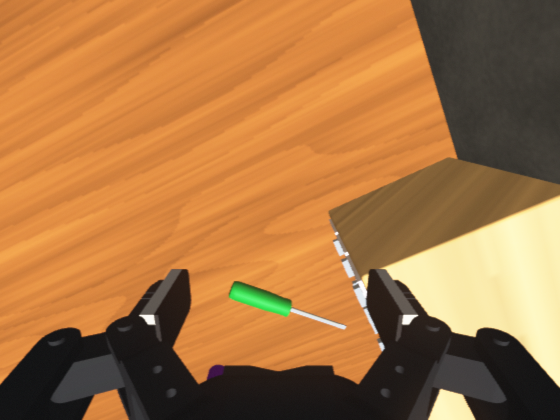

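The scene view has the red button at (321,219), the amber guard at (307,193) and the base plate around (318,228). The side view has the button at (229,234), the tab at (258,241) and the guard at (285,254). Next I measure them.

```bash
cat > m.py <<'E'
from h import *
import sys
for n in ['scene','side']:
    c=dict(np.load(n+'0.npz')); W=pts(c); f=c['frame'].astype(int); b,g,r=f[...,0],f[...,1],f[...,2]
    red=(r>130)&(g<60)&(b<60); nl,L,S,C=cv2.connectedComponentsWithStats(red.astype(np.uint8))
    for i in range(1,nl):
        if S[i,4]>20 and W[L==i][:,2].mean()>.03:
            w=W[L==i]; top=w[w[:,2]>np.percentile(w[:,2],95)-.004]
            print(n,'red',S[i],C[i],w.mean(0),w[:,2].max(), 'top',top.mean(0),len(top), (top.max(0)+top.min(0))/2)
    bc=W[red&(W[...,2]>.05)&(W[...,2]<.13)].mean(0)
    near=(np.hypot(W[...,0]-bc[0],W[...,1]-bc[1])<.22)
    plate=near&(np.abs(W[...,2]-.010)<.004)&(r.max()>0)&(r-b<25)
    p=W[plate][:,:2].astype(np.float32)
    rr=cv2.minAreaRect(p); print(n,'plate',rr,plate.sum())
    tall=near&(W[...,2]>.03)
    ys,xs=np.where(tall); x0,x1,y0,y1=xs.min(),xs.max(),ys.min(),ys.max()
    print(x0,x1,y0,y1)
    u,v=[int(k) for k in (c['R']@bc+c['t'])[:2]/(c['R']@bc+c['t'])[2]*[c['fx'],c['fy']]+[c['cx'],c['cy']]]
    cr=c['frame'][v-55:v+55,u-70:u+80]; cv2.imwrite(f'pics/{n}_crop.png',cv2.resize(cr,None,fx=5,fy=5,interpolation=cv2.INTER_CUBIC)); print('crop origin',u-70,v-55)
E
python3 m.py
```

```text
scene red [317 214   8   7  36] [320.55555556 217.05555556] [0.68080307 0.07831761 0.09564915] 0.09966523098254673 top [0.68024421 0.07786856 0.09683756] 25 [0.67941314 0.07698203 0.09744152]
scene plate ((0.6468184590339661, 0.08665448427200317), (0.10936246067285538, 0.23000158369541168), 74.48050689697266) 786
291 374 177 284
crop origin 250 162
side red [223 227  11   8  62] [228.14516129 230.87096774] [0.67631162 0.08329015 0.09814701] 0.10215970964419205 top [0.67631068 0.08360149 0.09905556] 45 [0.67623131 0.08349262 0.0997174 ]
side plate ((0.6999558210372925, 0.06511520594358444), (0.1432335376739502, 0.3779888451099396), 65.15586853027344) 1780
156 297 179 322
crop origin 158 175
```

View pics/scene_crop.png

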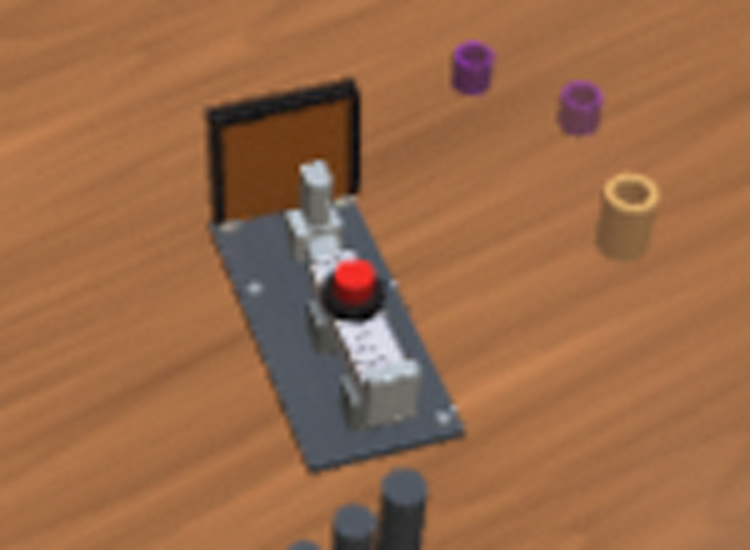

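View pics/side_crop.png

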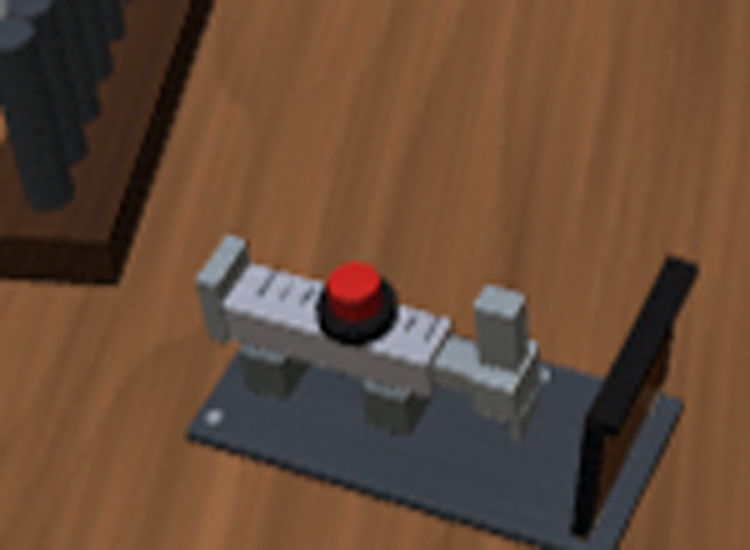

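```bash
python3 - <<'E'
from h import *
a=np.deg2rad(74.5); q=[np.cos(a/2),np.sin(a/2),0,0]
p0=manip.get_obs()['position']
manip.movel([p0[0],p0[1],.36],max_speed=.25)
manip.move_to([.56,.105,.30],q)
manip.clamp(20)
c=cam('wrist'); np.savez('wrist1.npz',**c); cv2.imwrite('pics/wrist1.png',c['frame'])
o=manip.get_obs(); print(o['t'],o['position'],o['joint_pos'],o['opening'], -c['R'].T@c['t'])
E
```

```text
3.5583 [0.5600071  0.10496045 0.30001444] [-4.42009242e-02  3.93339881e-02  1.55270110e-01  1.68670191e+00
  8.91171540e-06  2.26399379e-01] -5.551401351095495e-05 [0.48325121 0.12542938 0.44220702]
```

View pics/wrist1.png

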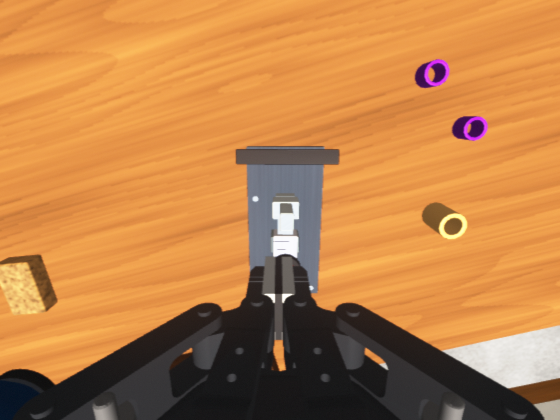

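The wrist view shows the guard's edge at about (288,157), running from column 236 to 339. The tab and jaw block are near (286,208). The fingers hide the button.

```bash
python3 - <<'E'
from h import *
c=dict(np.load('wrist1.npz')); W=pts(c)
Z=W[...,2]
v,u=np.indices(Z.shape)
roi=(u>225)&(u<350)&(v>135)&(v<250)
def show(n,m):
    p=W[m]; r=cv2.minAreaRect(p[:,:2].astype(np.float32)); print(n,m.sum(),'med',np.median(p,0),'rect',np.round(r[0],4),np.round(r[1],4),round(r[2],1),'z',p[:,2].min(),p[:,2].max())
show('guardtop',roi&(v<175)&(Z>.1))
show('tabtop',roi&(v>180)&(v<235)&(Z>.105)&(Z<.125))
show('plate',(u>225)&(u<350)&(v>165)&(v<300)&(abs(Z-.01)<.004)&(c['frame'][...,2].astype(int)-c['frame'][...,0]<25))
cr=c['frame'][130:270,220:360]; cv2.imwrite('pics/w1c.png',cv2.resize(cr,None,fx=4,fy=4))
s=dict(np.load('side0.npz')); f=s['frame'];
Ws=pts(s); vv,uu=np.indices(Ws[...,2].shape)
m=(uu>245)&(uu<272)&(vv>228)&(vv<252)&(abs(Ws[...,2]-.114)<.006); p=Ws[m]; print('side tabtop',m.sum(),p.mean(0),(p.max(0)+p.min(0))/2)
E
```

```text
guardtop 1595 med [0.52706888 0.12480635 0.11560711] rect [0.5105 0.1282] [0.1095 0.0507] 73.6 z 0.11244852067765966 0.44220701707925625
tabtop 275 med [0.59720725 0.10346794 0.1135247 ] rect [0.5985 0.1033] [0.015  0.0215] 74.7 z 0.10607753493140927 0.11535541945042604
plate 5557 med [0.61389444 0.10642488 0.00977839] rect [0.6523 0.0879] [0.1076 0.2054] 74.4 z 0.006736303127268408 0.013872496274876451
side tabtop 59 [0.59878181 0.1058751  0.11344285] [0.59915731 0.10424056 0.11301422]
```

View pics/w1c.png

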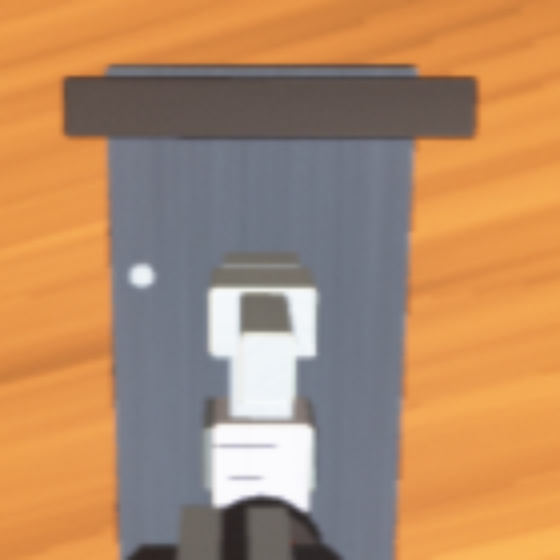

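Each measurement agrees: the tab top is 15x21.5 mm at z 0.114, heading 74.6°, and the button from the tab offset matches the side view within 2 mm. The guard is leaning about 0.11 rad. Now I fold it.

```bash
cat >> h.py <<'E'
th=np.deg2rad(74.6); Q=[np.cos(th/2),np.sin(th/2),0,0]
gx=np.array([np.sin(th),-np.cos(th),0]); gy=np.array([np.cos(th),np.sin(th),0])
O=np.array([.5985,.1033,0])+.030*gx
def G(x,y,z): return O+x*gx+y*gy+np.array([0,0,z])
def snap(k,names=('side','wrist')):
    for n in names:
        c=cam(n); np.savez(f'{n}{k}.npz',**c); cv2.imwrite(f'pics/{n}{k}.png',c['frame'])
def st(l=''):
    o=manip.get_obs(); d=o['position']-O; print(l,round(o['t'],2),'G',np.round([d@gx,d@gy,d[2]],4),'F',np.round(o['contact_force'],1),round(float(o['opening']),4))
E
python3 - <<'E'
from h import *
manip.move_to(G(-.066,0,.16),Q); st()
hit=manip.movel(G(-.066,0,.086),max_speed=.1,until_force=8); st(hit)
if not hit:
    r=.070
    for t in np.linspace(.2,1.5,8):
        manip.movel(G(-.090-r*np.sin(t)+.004*np.cos(t)+.011,0,.016+r*np.cos(t)+.004*np.sin(t)),max_speed=.08,until_force=25)
        st(round(t,2))
    print(manip.movel(G(-.150,0,.010),max_speed=.03,until_force=12)); st()
    snap(2)
E
```

```text
4.17 G [-6.560e-02  1.000e-04  1.614e-01] F [ 0.7 -0.4  0.8] 0.0
False 5.07 G [-0.0655  0.0001  0.0868] F [ 0.9 -0.3  0.1] -0.0004
0.2 5.5 G [-0.0887  0.0002  0.086 ] F [ 1.1 -0.5  0. ] -0.0001
0.39 5.82 G [-0.1016 -0.      0.0824] F [-0.2  0.2 -0.2] 0.0002
0.57 6.13 G [-0.1136 -0.      0.0769] F [ 1.4  0.6 -0.2] -0.0003
0.76 6.45 G [-0.1243 -0.      0.0695] F [-0.5  0.3 -0.1] 0.0006
0.94 6.77 G [-1.335e-01 -1.000e-04  6.020e-02] F [ 0.9 -0.4  0.1] -0.0003
1.13 7.08 G [-1.408e-01 -1.000e-04  4.930e-02] F [ 0.6 -0.4  1.1] -0.0004
1.31 7.4 G [-1.464e-01 -1.000e-04  3.690e-02] F [ 0.4 -0.3 -0.5] -0.0003
1.5 7.72 G [-0.1492 -0.0002  0.0241] F [-0.  -0.   0.9] -0.0
True
 8.05 G [-0.1483  0.0002  0.02  ] F [-3.   0.2 10. ] 0.0001
```

```bash
python3 - <<'E'
import cv2
a=cv2.imread('pics/side2.png')[175:300,170:330]; cv2.imwrite('pics/s2c.png',cv2.resize(a,None,fx=4,fy=4))
E
```

```text
(no output)
```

View pics/s2c.png

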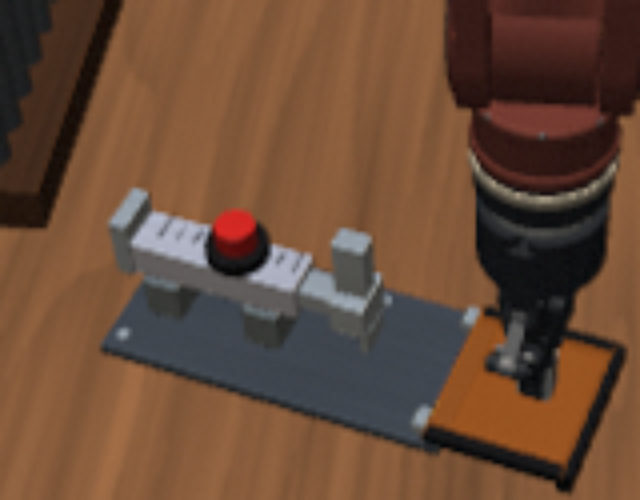

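The side view shows the guard lying flat (amber panel, crop about (530,390)), with the tip at z 0.020, where a flat panel's back would be. Now the button.

```bash
python3 - <<'E'
from h import *
manip.movel(G(-.148,0,.16),max_speed=.25)
b=G(.0505,0.0,0); print(b)
manip.move_to(b+[0,0,.135],Q); st()
W=None
snap(3)
h1=manip.movel(b+[0,0,.080],max_speed=.03,until_force=14); st(h1)
manip.sleep(.2); st()
snap(4,('side',))
c=dict(np.load('wrist3.npz')); W=pts(c)
f=c['frame'].astype(int)
d=W-O; gxx=d@gx; gyy=d@gy
m=(gxx<-.11)&(gxx>-.2)&(abs(gyy)<.05)&(W[...,2]>.014)&(W[...,2]<.06)
for a in (-.12,-.14,-.16,-.18): 
    k=m&(abs(gxx-a)<.005); print(a,k.sum(),np.median(W[k][:,2]) if k.sum() else None)
E
```

```text
[0.67610968 0.08192273 0.        ]
 9.68 G [4.910e-02 1.000e-04 1.338e-01] F [-0.2 -0.7  0.6] 0.0001
True 11.16 G [0.0505 0.     0.09  ] F [-2.6 -0.1  8.8] 0.0002
 11.36 G [ 0.0505 -0.      0.09  ] F [-2.4  0.6  7.4] -0.0002
-0.12 0 None
-0.14 0 None
-0.16 0 None
-0.18 0 None
```

```bash
python3 - <<'E'
import cv2,numpy as np
a=[cv2.imread(f'pics/side{i}.png')[195:290,180:310] for i in (3,4)]; cv2.imwrite('pics/s4c.png',cv2.resize(np.hstack(a),None,fx=3,fy=3))
E
```

```text
(no output)
```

View pics/s4c.png

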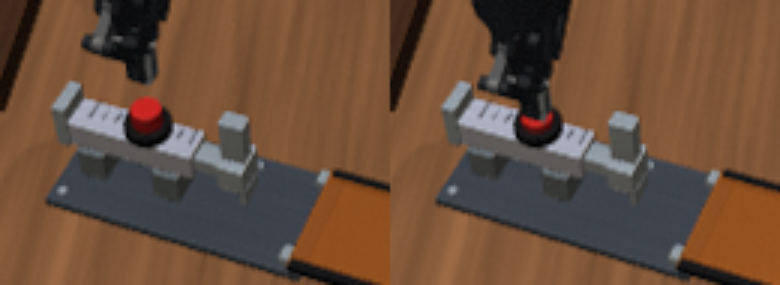

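View pics/wrist3.png

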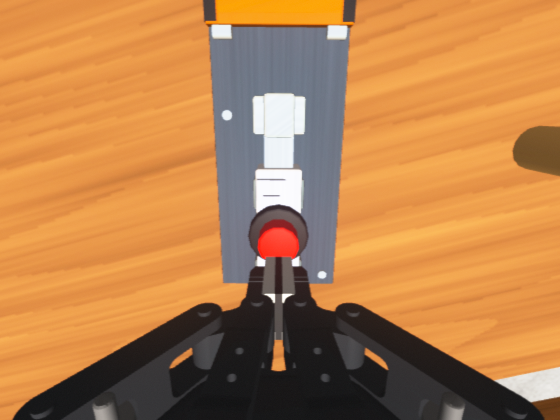

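The button went in: the tip stopped hard at z 0.090 (98 − 8 mm) at 14 N, and the right-hand crop shows the red cap sunk in its housing. One firmer nudge, then the tab grasp.

```bash
python3 - <<'E'
from h import *
print(manip.movel(G(.0505,0,.084),max_speed=.03,until_force=14)); st()
manip.movel(G(.0505,0,.16),max_speed=.2)
manip.let_go()
manip.move_to(G(-.030,0,.17),Q); st()
snap(5)
s=dict(np.load('side5.npz')); W=pts(s); f=s['frame'].astype(int)
red=(f[...,2]>130)&(f[...,1]<60)&(f[...,0]<60)&(abs(W[...,0]-.676)<.03)&(abs(W[...,1]-.082)<.03)
z=W[red][:,2]; print('button z',red.sum(),np.percentile(z,[50,90,100]) if red.sum() else '')
c=dict(np.load('wrist5.npz')); W=pts(c); d=W-O; X=d@gx;Y=d@gy;Z=W[...,2]
for a in (-.12,-.15,-.175): 
    k=(abs(X-a)<.005)&(abs(Y)<.04)&(Z<.1); print('guard',a,k.sum(),np.median(Z[k]) if k.any() else None)
k=(abs(X+.03)<.03)&(abs(Y)<.02)&(abs(Z-.114)<.005); print('tab',k.sum(),[(X[k].min()+X[k].max())/2,(Y[k].min()+Y[k].max())/2,Z[k].mean()] if k.any() else '')
E
```

```text
True
 11.62 G [0.0508 0.0001 0.09  ] F [-4.9 -0.3 12.2] -0.0003
 13.32 G [-0.0303  0.0003  0.1707] F [ 1.1 -0.7 -0.2] 0.0857
button z 64 [0.09064326 0.09278661 0.09528105]
guard -0.12 1064 0.019613277310267484
guard -0.15 1177 0.01953949503715727
guard -0.175 1282 0.019514183640804966
tab 683 [np.float64(-0.030000224515256413), np.float64(-0.00016532217707498128), np.float64(0.11336769979155095)]
```

View pics/wrist5.png

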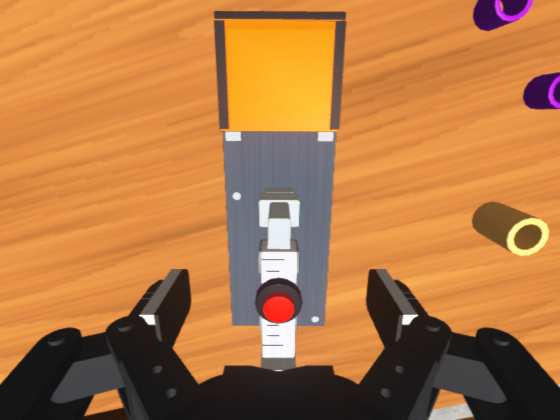

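The guard is flat along its length (z 0.0195), the button top is at about 0.092, and the tab sits at (-30, 0) as expected in the gauge frame. Grip and pull.

```bash
python3 - <<'E'
from h import *
h=manip.movel(G(-.030,0,.080),max_speed=.12,until_force=10); st(h)
if not h:
    manip.clamp(80); st('clamp')
    print(manip.movel(G(-.122,0,.080),max_speed=.08,until_force=25)); st('pull1')
    print(manip.movel(G(-.150,0,.080),max_speed=.03,until_force=15)); st('pull2')
    manip.sleep(.3); st()
    snap(6,('side','wrist','scene'))
    a=cv2.imread('pics/side6.png')[195:300,180:330]; cv2.imwrite('pics/s6c.png',cv2.resize(a,None,fx=5,fy=5))
E
```

```text
False 14.32 G [-0.0294  0.0001  0.0809] F [ 0.7  1.  -0.4] 0.0855
clamp 14.97 G [-0.0299  0.0005  0.0804] F [-0.2  4.1  2.9] 0.0152
False
pull1 16.27 G [-0.1208  0.0009  0.0804] F [ 8.5  6.4 -2.5] 0.0147
True
pull2 16.77 G [-0.1295  0.001   0.0804] F [ 6.3  0.8 -2.4] 0.0152
 17.07 G [-0.1295  0.001   0.0804] F [ 7.4  0.7 -1.8] 0.0149
```

View pics/s6c.png

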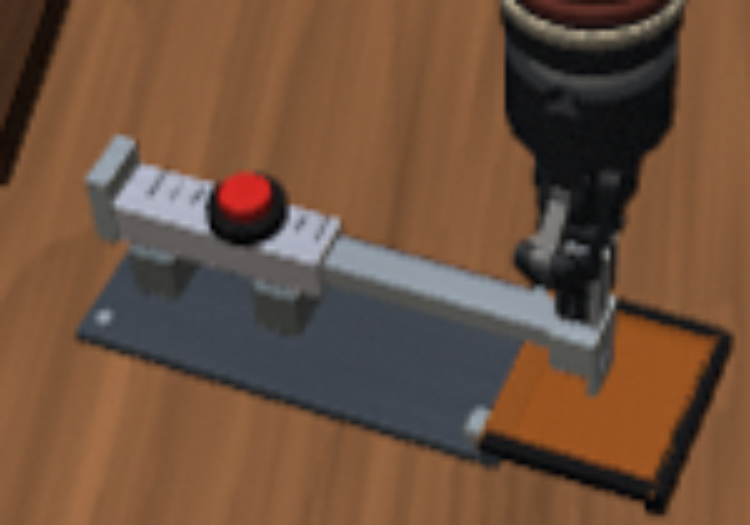

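View pics/wrist6.png

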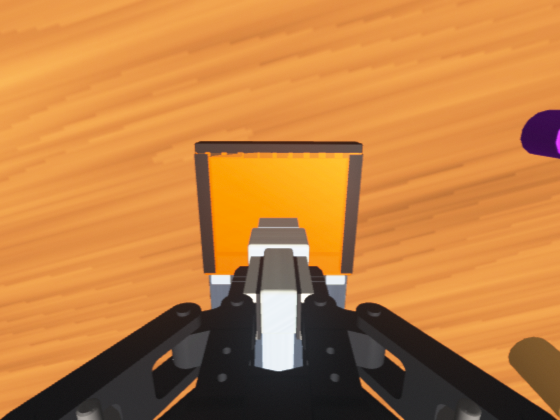

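View pics/scene6.png

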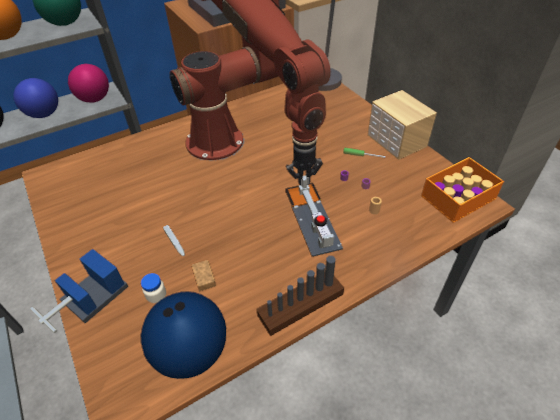

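The jaw has come out 99.6 mm and is at the second stop, but the force (about 7.5 N) is barely above the spring. I'll add a little preload against the stop and recheck.

```bash
python3 - <<'E'
from h import *
y=.001
print(manip.movel(G(-.1325,y,.0804),max_speed=.02,until_force=35)); st('pre')
manip.sleep(.6); st()
snap(7,('side','wrist'))
c=dict(np.load('wrist7.npz')); W=pts(c); d=W-O; X=d@gx;Y=d@gy;Z=W[...,2]
for a in (-.155,-.175): 
    k=(abs(X-a)<.005)&(abs(abs(Y)-.035)<.01)&(Z<.1); print('guard',a,k.sum(),np.median(Z[k]) if k.any() else None)
k=(X>-.16)&(X<-.1)&(abs(Y)<.006)&(abs(Z-.1135)<.003); print('tab',k.sum(),X[k].min(),X[k].max())
A=cv2.imread('pics/side0.png');B=cv2.imread('pics/side7.png')
D=cv2.absdiff(A,B).max(2)>40
for n,(u,v) in dict(slug=(209,327),ia=(258,356),ib=(296,343),block=(269,156),jar=(281,124),bevel=(328,156)).items(): print(n,D[v-18:v+18,u-18:u+18].sum())
E
```

```text
False
pre 17.48 G [-0.1299  0.001   0.0804] F [16.4  1.  -9.9] 0.0148
 18.07 G [-0.13    0.001   0.0804] F [15.9  0.3 -8.6] 0.0146
guard -0.155 817 0.019696005464924605
guard -0.175 895 0.019650174983433074
tab 1332 -0.141947745810312 -0.11885016450288388
slug 0
ia 0
ib 0
block 389
jar 866
bevel 553
```

```bash
python3 - <<'E'
from h import *
A=cv2.imread('pics/scene0.png');B=cv2.imread('pics/scene6.png');D=cv2.absdiff(A,B).max(2)>40
for n,(u,v) in dict(block=(204,275),jar=(152,287),bevel=(174,240),driver=(365,154),slug=(376,205)).items(): print(n,D[v-14:v+14,u-16:u+16].sum())
manip.close_job(); st()
E
```

```text
block 0
jar 0
bevel 0
driver 0
slug 0
the job is handed in; nothing more can be done
the job is handed in; nothing more can be done
```

The gauge is set for a long-span reading, and I handed the job in at about 18 s, still holding the jaw at the second stop. I did the steps in the order asked: guard, button, then jaw.

- **Guard:** I folded it flat with the shut fingers. Depth put its back at z 0.0196 m along its length before the pull and again at the end; flat is 0.020 m.
- **Button:** I pressed it until it was hard against its stop, with the tip at 0.090 m (8 mm of travel). Seen again after release, the top was still at about 0.092 m in the side view.
- **Jaw:** I gripped the tab at 80 N and pulled until it stopped. The tab is at x -0.130 m, which is 100 mm of travel. I then pulled a little harder, so the arm holds about 16 N against the stop, well above the 6.5 N spring.
- **Bystanders:** Comparing the start and end pictures showed no change around the slug, both inserts, block, jar, bevel tool and screwdriver.

One check disagreed: the side view showed changes around the block, jar and bevel tool. I put this down to the arm hiding them, because the scene view showed no change there. The first pull stopped with only about 7.5 N on the tool, hardly more than the spring, so I pulled again before handing in.

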